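# Load the pipe-stub curing carriage and wind it back under the lamp

### The job

Turn the feed knob to wind the carriage fully out from under the lamp hood, then stand every long pipe stub from the delivery rack upright in the trough, gently shifting the short stubs that already stand in it aside along the trough to make room; they stay standing in the trough. When all are in, wind the carriage fully home under the hood with the knob again, and leave the other things on the bench alone.

Things in the scene. Friction and masses are not known exactly. Their poses are not given: they have to be found in the camera images.
- carriage (a joint): travel of the carriage along the station's bed, in m: 0 = fully home, trough right under the lamp hood (stop); 0.100 = fully out, trough clear of the hood (stop). It moves along the +y axis of trough as it grows (to the robot's left), and stays where it is left (friction about 5 N all told). Starts at 0.
- knob (a joint): angle of the feed knob on the carriage, in rad, 0 to 4.0, growing counter-clockwise seen from above. Geared to the carriage by rack and pinion: 1 rad = 25 mm of travel, so counter-clockwise winds the carriage out, clockwise winds it home, and the knob's axis travels along with the carriage, 25 mm a rad, while it turns. Torque about 0.15 N m.
- knob_grip (a point): the point to grip, on the axis of the black wing knob that stands upright on a round column on the carriage, 100 mm along +y from the trough's centre, 113 mm above the table. The wing is an upright plate 64 mm long (along this point's x axis, turning with the knob), 14 mm thick (y) and 36 mm high, 15 mm of it above this point; 25 mm below this point is a round collar of radius 18 mm.
- trough (a point): centre of the inner floor of the aluminium trough on the carriage, 36 mm above the table. x axis along the trough (roughly away from the robot), y axis = way of travel (roughly to the left), z up. The pocket inside is 190 mm long (x) and 36 mm wide (y); its walls are 4 mm thick and stand 18 mm over the floor. The carriage plate (170 mm in x, 10 mm thick, top 2 mm below the trough's floor) runs from the trough to 125 mm along +y.
- hood_top (a point): centre of the top of the fixed lamp hood, a grey roof 206 mm long (x of the trough) and 68 mm wide (y), 16 mm thick, top 140 mm and underside 124 mm above the table, on an upright back panel along its -y edge; open towards +y. When home the trough's centre is 4 mm to the +y side below it; when out, 104 mm.
- rack_mid (a point): centre of the floor (top of the foot plate, 6 mm above the table) of the loose delivery rack to the left of the station, 0.7 kg: a dark steel foot plate 205 mm (x axis) by 60 mm with three square cups in a row along x at -74, 0 and +74 mm, each 32 mm wide inside, walls 3 mm thick and 30 mm high (36 mm above the table).
- long_0_mid (a point): centre (35 mm up) of a LONG white pipe stub, a plain tube 28 mm across and 70 mm long with an open mouth (solid below), 60 g, standing upright in a cup of the rack, 6 mm above the table; z axis along it. Two or three of the three are there; an absent one has no pose.
- long_1_mid (a point): centre (35 mm up) of a LONG white pipe stub, a plain tube 28 mm across and 70 mm long with an open mouth (solid below), 60 g, standing upright in a cup of the rack, 6 mm above the table; z axis along it. Two or three of the three are there; an absent one has no pose.
- long_2_mid (a point): centre (35 mm up) of a LONG white pipe stub, a plain tube 28 mm across and 70 mm long with an open mouth (solid below), 60 g, standing upright in a cup of the rack, 6 mm above the table; z axis along it. Two or three of the three are there; an absent one has no pose.
- short_0_mid (a point): centre (26 mm up) of a SHORT white pipe stub, 28 mm across and 52 mm long, 45 g, standing upright in the trough from the start, always there; z axis along it. The three stand spread along the trough, too close to leave a gap for each long one.
- short_1_mid (a point): centre (26 mm up) of a SHORT white pipe stub, 28 mm across and 52 mm long, 45 g, standing upright in the trough from the start, always there; z axis along it. The three stand spread along the trough, too close to leave a gap for each long one.
- short_2_mid (a point): centre (26 mm up) of a SHORT white pipe stub, 28 mm across and 52 mm long, 45 g, standing upright in the trough from the start, always there; z axis along it. The three stand spread along the trough, too close to leave a gap for each long one.
- duct_tape: bystander: a roll of black tape lying flat, 62 mm across, 19 mm high; origin at the centre of its underside. Leave alone.
- tape_measure: bystander: a yellow tape measure 39x81x68 mm; origin at the centre of its underside. Leave alone.
Mind the look-alikes: they are no part of the job. What is shaped like the part that bears long_0_mid but green or pink is not meant.

How it is judged:
By the outcome, as a careful person would: the job done as asked, in the order asked, and still so for the second after the job is handed in, with the robot touching nothing.
Of long_0, long_1, long_2 only 2 to 3 are there at a start; the rules pass over those that are not, and their reading is None.
At some moment in a run one of rack may be knocked a few centimetres aside while the robot is not near it.
It also fails if it takes over 210 s, if anything falls off the work surface, if the arm or the gripper's body presses on something with over 40 N, if the wrist force passes 120 N, or if a joint passes its speed limit or range.

### The arm

A 6-joint arm with a two-finger parallel gripper is mounted at the origin on the work surface; the furniture and walls round the work are solid. World frame = base frame: x ahead of the robot, y to its left, z up, the work surface at z = 0. Lengths are in m, angles in rad, forces in N, time in s.
With the tool pointing down it reaches from about 0.375 to 0.9 m from the base axis. Payload 3.1 kg.
Tool frame: the origin (TCP) lies between the finger pads; the fingertips stand manip.nose_length ahead of it and the grasp point (between the pads) lies 5 mm behind it (manip.nose_length is the distance from the TCP to the fingertips, in m); z points along the fingers, y is the line along which they close (so a half turn about z gives the same grasp; the last joint's range is limited). The gripper opens to 85 mm and grips with 20 to 120 N. Pads are 22 mm wide; open, the fingers measure 114 mm over their backs; the gripper's body (76 mm by 85 mm) begins 54 mm behind the grasp point. The pads swing forward as they close: fully open they stand 13 mm farther back than shut.
Start: joints at [-1.329, 0.527, 1.433, -0, 1.181, -0.178], TCP at [0.255, -0.57, 0.245] pointing down, gripper open.
Joint ranges: [-3.08, 3.08], [-0.75, 2.2], [0.22, 2.44], [-1.43, 4.57], [0, 2.65], [-2.85, 2.85]. Speed limits (rad/s): [2.79, 2.79, 3.14, 3.14, 3.14, 3.14].

### API

Orientations are given as a unit quaternion [x, y, z, w].
In Python, from station import monitor, eyes, job, manip gives the robot as it stands.
- The arm moves only by the shell command python3 -m pendant 'ROWS' [FORCE]. ROWS is JSON, a list that holds one entry, the list of rows, each a list of 7 numbers: the shift along the tool's x, y, z as a fraction of full scale, then the turn, a rotation vector about the tool's x, y, z as a fraction of full scale, then the opening, from 0 (shut) to 1 (fully open). A call has 1 to 20 rows; each row shifts and turns the commanded pose from where the row before left it, along the tool's axes as they then stand; what a row does not reach is not made up. Full scale, the value 1, is 800 mm for a shift and 0.12 rad for a turn. A row lasts 1/10 s, in which the tool goes at most 50 mm and 8.59 degrees, less where a joint would pass 70% of its speed; a pose out of reach is approached as far as the arm can. A call with a number of a shift or a turn outside -1 to 1 is refused whole. A call with a gripper value outside its range is refused whole. The fingers move at their own pace and stop on an object; FORCE is the grip in N (left out, the last holds). Time passes only in rows, so rows that do not move let the fingers close. It gives the time, the measured TCP pose, the force, the opening and the grip force at its end, in the units of the state.
- monitor.sense(): the state, without advancing time (a new reading comes with each control period).
- eyes.snapshot(name): name is "scene" or "top"; returns a dict with "pixels" (420x560x3 uint8, red, green, blue), "depth" (420x560 float32, m along the optical axis (not along the pixel's ray), 0 where there is no reading), "intrinsics" (3x3 intrinsics, pixels), "eye" and "attitude" of the camera in the world. Camera axes: x right, y down, z forward; pixel columns grow to the right and rows downward; lengths in m; the calibration is good to about 2 mm. A picture is of the moment at which its call begins.
- job.sign_off(): hands the job in; it is judged then, once.
The state is a dict: "t": time; "q": joint angles; "qd": joint speeds; "tau": joint torques, N m; "tcp_pos": TCP position; "tool_rot": TCP orientation; "force": force on the tool from outside, world axes, zero at the start; "ft_torque": the same for the moment, N m; "finger_gap": opening from 0.0 (shut) to 1.0 (fully open); "gripper_force": force on a finger pad.
Only numpy, scipy, OpenCV 4.12 (cv2) and the standard library are available. Lean on these libraries where they do the work, as an engineer would, in place of code of your own. Each camera call takes 0.05 s, during which the arm holds its last target. There are 200 camera calls.

## Working session

There is one attempt and no reset: what is moved stays moved. The work goes in short steps, Python scripts to look and compute and a shell command to move; the robot and the scene stay as the last step left them, time stands still between calls to the robot, and variables do not carry over. Pictures are saved under pics/ and viewed, at most 14 in all, crops included, and the job is handed in when it is done.

```bash
ls; mkdir -p pics; cat > h.py <<'E'
from station import monitor, eyes, job, manip
import numpy as np, cv2
from scipy.spatial.transform import Rotation as R
def rot(a):
    a=np.array(a); return a if a.shape==(3,3) else R.from_quat(a).as_matrix()
def snap(n,fn=None):
    s=eyes.snapshot(n)
    if fn: cv2.imwrite('pics/'+fn,s['pixels'][:,:,::-1])
    return s
def cloud(s):
    K=np.array(s['intrinsics']); d=s['depth']; v,u=np.mgrid[:d.shape[0],:d.shape[1]]
    P=np.stack([(u-K[0,2])/K[0,0]*d,(v-K[1,2])/K[1,1]*d,d],-1)
    W=P@rot(s['attitude']).T+np.array(s['eye']); W[d==0]=np.nan
    return W
def st():
    s=monitor.sense(); M=R.from_quat(s['tool_rot']).as_matrix()
    print('t',round(s['t'],2),'tcp',np.round(s['tcp_pos'],4),'F',np.round(s['force'],1),'gap',round(s['finger_gap'],3),'g',s['gripper_force'],'q',np.round(s['q'],2)); print(np.round(M,3))
    return s,M
E
python3 - <<'E'
from h import *
for n in('scene','top'):
    s=snap(n,n+'0.png'); np.savez(n+'0.npz',**{k:np.array(v) for k,v in s.items()}); print(s['eye'],s['attitude'],s['intrinsics'])
st(); print(manip.nose_length)
E
```

```text
pics
[-0.00148323  0.83054671  0.54259252] [-0.20409924  0.81436636 -0.52639834  0.13437157] [[484.03032384   0.         276.64682386]
 [  0.         484.03032384 207.69989594]
 [  0.           0.           1.        ]]
[ 0.25547178 -0.03142094  1.2439815 ] [-0.69600436  0.71379125 -0.05518729  0.05508495] [[452.62502489   0.         271.1514708 ]
 [  0.         452.62502489 210.30010101]
 [  0.           0.           1.        ]]
t 0.1 tcp [ 0.2552 -0.5699  0.2444] F [ 0.8  0.6 -0.5] gap 1.002 g 0.0 q [-1.33  0.53  1.43 -0.    1.18 -0.18]
[[ 0.913  0.408 -0.   ]
 [ 0.408 -0.913  0.002]
 [ 0.    -0.002 -1.   ]]
0.014
```

View pics/scene0.png

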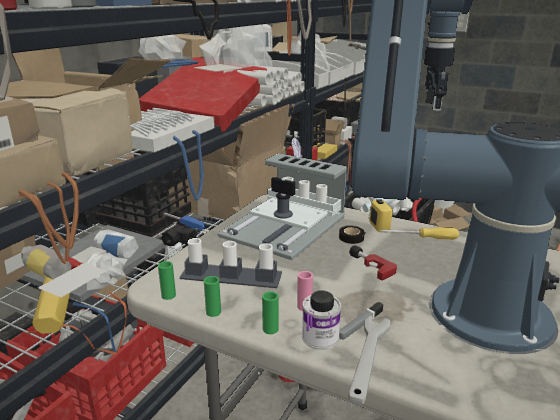

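View pics/top0.png

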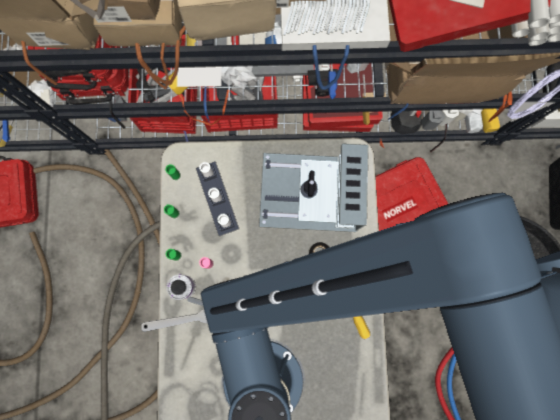

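The scene shows three white long stubs in the rack (top view (205,168), (214,194), (223,220)), the knob at (310,188) and the hood at (352,185). Three shorts stand under the hood, and the green and pink look-alikes stand to the left. Next I measure these.

```bash
cat > m.py <<'E'
from h import *
def box(u0,v0,u1,v1):
    m=np.zeros((420,560),bool); m[v0:v1,u0:u1]=1; return m
def rect(W,m):
    p=W[m][:,:2].astype(np.float32)*1000; r=cv2.minAreaRect(p); return len(p),r
s=dict(np.load('top0.npz')); W=cloud(s); Z=W[...,2]
print('hood',rect(W,box(330,135,380,235)&(Z>.13)&(Z<.15)), np.nanmedian(Z[box(345,150,360,220)]))
print('carr',rect(W,box(255,145,345,235)&(Z>.025)&(Z<.045)))
m=box(295,165,325,210)&(Z>.115)&(Z<.14); print('knob',rect(W,m),W[m].mean(0))
n,l,stt,c=cv2.connectedComponentsWithStats((box(190,150,240,235)&(Z>.06)&(Z<.09)).astype(np.uint8))
for i in range(1,n):
    if stt[i,4]>15:
        p=W[l==i]; print('long',c[i],stt[i,4],p.mean(0),(p.min(0)+p.max(0))/2,p.max(0)-p.min(0))
p=rect(W,box(190,150,245,240)&(Z>.003)&(Z<.05)&(s['pixels'].max(2)<90)); print('rack',p)
s=dict(np.load('scene0.npz')); W=cloud(s); Z=W[...,2]
n,l,stt,c=cv2.connectedComponentsWithStats((box(295,170,340,205)&(Z>.058)&(Z<.1)&(s['pixels'].min(2)>150)).astype(np.uint8))
for i in range(1,n):
    if stt[i,4]>15: p=W[l==i]; print('short',c[i],stt[i,4],np.median(p,0),p.max(0))
m=box(265,170,300,195)&(s['pixels'].max(2)<60)&(Z>.1)&(Z<.14);print('knob',rect(W,m),W[m].mean(0))
E
python3 m.py
```

```text
hood (2228, ((491.70904541015625, -241.24929809570312), (69.0214614868164, 205.37069702148438), 85.3042221069336)) 0.14068614103678012
carr (2190, ((491.5668640136719, -121.15106201171875), (198.46424865722656, 211.1780242919922), 1.308946967124939))
knob (144, ((499.0411682128906, -137.6012725830078), (13.239893913269043, 61.40192413330078), 87.57708740234375)) [ 0.49882297 -0.13723169  0.12656141]
long [204.93650794 167.88888889] 63 [0.55862334 0.13937596 0.07189729] [0.55937794 0.13900566 0.07002416] [0.02836197 0.02615256 0.01933064]
long [213.98181818 193.14545455] 55 [0.48932871 0.11553915 0.07302431] [0.4893302  0.11585151 0.07104614] [0.02722488 0.02599623 0.01887782]
long [222.98076923 219.25      ] 52 [0.41920934 0.09234776 0.07368757] [0.41918982 0.09222461 0.07092598] [0.02744788 0.0264956  0.01852142]
rack (222, ((487.85693359375, 117.28881072998047), (186.35923767089844, 44.851348876953125), 18.426963806152344))
short [304.79047619 186.33333333] 105 [ 0.48781824 -0.2292303   0.0813228 ] [ 0.52218162 -0.22026551  0.09095133]
short [322.22522523 190.51351351] 111 [ 0.4363331  -0.22494027  0.07991892] [ 0.47007881 -0.21388686  0.09160993]
knob (285, ((502.6756591796875, -131.75146484375), (15.794118881225586, 65.7551040649414), 85.08348846435547)) [ 0.50032632 -0.12852809  0.11552725]
```

```bash
cat > p.py <<'E'
# p.py x y z heading_deg(of tool y, mod 360) : turn first (about tool axes), then shift in turned frame
from h import *; import sys
x,y,z,h=map(float,sys.argv[1:5]); s,M=st(); a=np.radians(h)
T=np.array([[-np.sin(a),np.cos(a),0],[np.cos(a),np.sin(a),0],[0,0,-1]]).T
T=np.column_stack([[-np.sin(a),np.cos(a),0],[np.cos(a),np.sin(a),0],[0,0,-1.]])
rv=R.from_matrix(M.T@T).as_rotvec(); d=np.array([x,y,z])-s['tcp_pos']
print('turn total/0.12',np.round(rv/.12,3)); print('shift mm',np.round(d*1000,1),'tool units total',np.round(T.T@d/.8,4),'rows>=',np.linalg.norm(d)/.05)
E
python3 p.py .5 -.1375 .2 -94.7
```

```text
t 0.1 tcp [ 0.2552 -0.5699  0.2444] F [ 0.8  0.6 -0.5] gap 1.002 g 0.0 q [-1.33  0.53  1.43 -0.    1.18 -0.18]
[[ 0.913  0.408 -0.   ]
 [ 0.408 -0.913  0.002]
 [ 0.    -0.002 -1.   ]]
turn total/0.12 [-1.60e-02  1.00e-03  4.19e+00]
shift mm [244.8 432.4 -44.4] tool units total [ 0.2607 -0.5637  0.0555] rows>= 9.976890315060574
```

```bash
python3 -m pendant '[[[0,0,0,0,0,0.84,1],[0,0,0,0,0,0.84,1],[0,0,0,0,0,0.84,1],[0,0,0,0,0,0.84,1],[0,0,0,0,0,0.84,1],[0.0217,-0.047,0.0046,0,0,0,1],[0.0217,-0.047,0.0046,0,0,0,1],[0.0217,-0.047,0.0046,0,0,0,1],[0.0217,-0.047,0.0046,0,0,0,1],[0.0217,-0.047,0.0046,0,0,0,1],[0.0217,-0.047,0.0046,0,0,0,1],[0.0217,-0.047,0.0046,0,0,0,1],[0.0217,-0.047,0.0046,0,0,0,1],[0.0217,-0.047,0.0046,0,0,0,1],[0.0217,-0.047,0.0046,0,0,0,1],[0.0217,-0.047,0.0046,0,0,0,1],[0.0217,-0.047,0.0046,0,0,0,1],[0,0,0,0,0,0,1],[0,0,0,0,0,0,1]]]' 60
python3 p.py .4998 -.1373 .110 -94.7
```

```text
t: 2.0
tcp_pos: [0.5004, -0.1372, 0.2008]
tool_rot: [0.999, -0.04, -0.001, 0.0]
force: [-0.1, -0.4, 0.2]
finger_gap: 1.005
gripper_force: 0.0
t 2.0 tcp [ 0.5004 -0.1372  0.2008] F [-0.1 -0.4  0.2] gap 1.005 g 0.0 q [-0.48  0.45  1.74 -0.    0.95  1.17]
[[ 0.997 -0.08  -0.001]
 [-0.08  -0.997  0.   ]
 [-0.001  0.    -1.   ]]
turn total/0.12 [0.001 0.008 0.014]
shift mm [ -0.6  -0.1 -90.8] tool units total [-0.0007  0.0002  0.1135] rows>= 1.8155378575579166
```

```bash
python3 -m pendant '[[[0,0,0.0284,0,0,0,1],[0,0,0.0284,0,0,0,1],[0,0,0.0284,0,0,0,1],[0,0,0.0284,0,0,0,1],[0,0,0,0,0,0,1],[0,0,0,0,0,0,0],[0,0,0,0,0,0,0],[0,0,0,0,0,0,0],[0,0,0,0,0,0,0],[0,0,0,0,0,0,0],[0,0,0,0,0,0,0],[0,0,0,0,0,0,0],[0,0,0,0,0,0,0],[0,0,0,0,0,0,0],[0,0,0,0,0,0,0]]]' 60
python3 - <<'E'
from h import *
st()
for k in range(34):
    th=.12*k+.06; print([round(.00375*np.sin(th),4),round(-.00375*np.cos(th),4),0,0,0,-1,0],end=',')
    if k%17==16: print()
E
```

```text
t: 3.5
tcp_pos: [0.5009, -0.1363, 0.1113]
tool_rot: [0.999, -0.042, 0.001, -0.001]
force: [1.5, 6.6, 6.2]
finger_gap: 0.153
gripper_force: 59.0
t 3.5 tcp [ 0.5009 -0.1363  0.1113] F [1.5 6.6 6.2] gap 0.153 g 58.97024989128113 q [-0.48  0.59  1.81  0.    0.73  1.17]
[[ 0.997 -0.083  0.001]
 [-0.083 -0.997  0.002]
 [ 0.001 -0.002 -1.   ]]
[np.float64(0.0002), np.float64(-0.0037), 0, 0, 0, -1, 0],[np.float64(0.0007), np.float64(-0.0037), 0, 0, 0, -1, 0],[np.float64(0.0011), np.float64(-0.0036), 0, 0, 0, -1, 0],[np.float64(0.0015), np.float64(-0.0034), 0, 0, 0, -1, 0],[np.float64(0.0019), np.float64(-0.0032), 0, 0, 0, -1, 0],[np.float64(0.0023), np.float64(-0.003), 0, 0, 0, -1, 0],[np.float64(0.0026), np.float64(-0.0027), 0, 0, 0, -1, 0],[np.float64(0.0029), np.float64(-0.0023), 0, 0, 0, -1, 0],[np.float64(0.0032), np.float64(-0.002), 0, 0, 0, -1, 0],[np.float64(0.0034), np.float64(-0.0016), 0, 0, 0, -1, 0],[np.float64(0.0036), np.float64(-0.0011), 0, 0, 0, -1, 0],[np.float64(0.0037), np.float64(-0.0007), 0, 0, 0, -1, 0],[np.float64(0.0037), np.float64(-0.0003), 0, 0, 0, -1, 0],[np.float
[... 493 characters left out ...]
0, -1, 0],[np.float64(0.0016), np.float64(0.0034), 0, 0, 0, -1, 0],[np.float64(0.0012), np.float64(0.0036), 0, 0, 0, -1, 0],[np.float64(0.0008), np.float64(0.0037), 0, 0, 0, -1, 0],[np.float64(0.0003), np.float64(0.0037), 0, 0, 0, -1, 0],[np.float64(-0.0001), np.float64(0.0037), 0, 0, 0, -1, 0],[np.float64(-0.0006), np.float64(0.0037), 0, 0, 0, -1, 0],[np.float64(-0.001), np.float64(0.0036), 0, 0, 0, -1, 0],[np.float64(-0.0015), np.float64(0.0035), 0, 0, 0, -1, 0],[np.float64(-0.0019), np.float64(0.0033), 0, 0, 0, -1, 0],[np.float64(-0.0022), np.float64(0.003), 0, 0, 0, -1, 0],[np.float64(-0.0026), np.float64(0.0027), 0, 0, 0, -1, 0],[np.float64(-0.0029), np.float64(0.0024), 0, 0, 0, -1, 0],
```

```bash
python3 -m pendant '[[[0.0002,-0.0037,0,0,0,-1,0],[0.0007,-0.0037,0,0,0,-1,0],[0.0011,-0.0036,0,0,0,-1,0],[0.0015,-0.0034,0,0,0,-1,0],[0.0019,-0.0032,0,0,0,-1,0],[0.0023,-0.003,0,0,0,-1,0],[0.0026,-0.0027,0,0,0,-1,0],[0.0029,-0.0023,0,0,0,-1,0],[0.0032,-0.002,0,0,0,-1,0],[0.0034,-0.0016,0,0,0,-1,0],[0,0,0,0,0,0,0]]]'; python3 -c "
from h import *;st()"
```

```text
t: 4.6
tcp_pos: [0.5039, -0.1072, 0.1113]
tool_rot: [0.847, 0.531, -0.0, -0.001]
force: [-1.5, 4.5, 6.6]
finger_gap: 0.154
gripper_force: 59.1
t 4.6 tcp [ 0.5039 -0.1072  0.1113] F [-1.5  4.5  6.6] gap 0.154 g 59.14949834346771 q [-0.43  0.59  1.82  0.    0.73  0.02]
[[ 0.436  0.9   -0.001]
 [ 0.9   -0.436  0.001]
 [ 0.001 -0.001 -1.   ]]
```

```bash
python3 -m pendant '[[[0.0036,-0.0011,0,0,0,-1,0],[0.0037,-0.0007,0,0,0,-1,0],[0.0037,-0.0003,0,0,0,-1,0],[0.0037,0.0002,0,0,0,-1,0],[0.0037,0.0006,0,0,0,-1,0],[0.0036,0.0011,0,0,0,-1,0],[0.0034,0.0015,0,0,0,-1,0],[0.0032,0.0019,0,0,0,-1,0],[0.003,0.0023,0,0,0,-1,0],[0.0027,0.0026,0,0,0,-1,0],[0.0024,0.0029,0,0,0,-1,0],[0.002,0.0032,0,0,0,-1,0],[0.0016,0.0034,0,0,0,-1,0],[0.0012,0.0036,0,0,0,-1,0]]]'
python3 -m pendant '[[[0.0008,0.0037,0,0,0,-1,0],[0.0003,0.0037,0,0,0,-1,0],[-0.0001,0.0037,0,0,0,-1,0],[-0.0006,0.0037,0,0,0,-1,0],[-0.001,0.0036,0,0,0,-1,0],[-0.0015,0.0035,0,0,0,-1,0],[-0.0019,0.0033,0,0,0,-1,0],[-0.0022,0.003,0,0,0,-1,0],[-0.0026,0.0027,0,0,0,-1,0],[0,0,0,0,0,0,0],[0,0,0,0,0,0,0]]]'; python3 -c "
from h import *;s,M=st();print(s['ft_torque'])"
```

```text
t: 6.0
tcp_pos: [0.5084, -0.0649, 0.1112]
tool_rot: [0.17, 0.985, 0.001, -0.002]
force: [-5.0, 5.4, 9.6]
finger_gap: 0.148
gripper_force: 59.6
t: 7.1
tcp_pos: [0.5103, -0.0372, 0.1112]
tool_rot: [-0.359, 0.933, 0.003, -0.003]
force: [-6.7, 7.7, 12.8]
finger_gap: 0.15
gripper_force: 60.1
t 7.1 tcp [ 0.5103 -0.0372  0.1112] F [-6.7  7.7 12.8] gap 0.15 g 60.07013440132141 q [-0.29  0.59  1.83  0.    0.73 -2.6 ]
[[-0.742 -0.671 -0.008]
 [-0.671  0.742  0.004]
 [ 0.003  0.009 -1.   ]]
[ 1.04448572  0.93651806 -0.05614745]
```

```bash
python3 -m pendant '[[[-0.0014,0.0012,0,0,0,-0.6,0],[0,0,0,0,0,-0.3,0],[0,0,0,0,0,0,0],[0,0,0,0,0,0,0]]]'; python3 -c "
from h import *;s,M=st();print(s['ft_torque'])"
```

```text
t: 7.5
tcp_pos: [0.5106, -0.0357, 0.1113]
tool_rot: [-0.406, 0.914, 0.004, -0.002]
force: [-7.9, 6.9, 14.1]
finger_gap: 0.153
gripper_force: 79.0
t 7.5 tcp [ 0.5106 -0.0357  0.1113] F [-7.9  6.9 14.1] gap 0.153 g 79.00871459394693 q [-0.29  0.59  1.83  0.01  0.73 -2.7 ]
[[-0.671 -0.742 -0.007]
 [-0.742  0.671  0.006]
 [ 0.     0.01  -1.   ]]
[ 0.91055694  0.99884232 -1.39469896]
```

```bash
python3 -m pendant '[[[0,0,0,0,0,0,0.3],[0,0,0,0,0,0,0.6],[0,0,0,0,0,0,0.6],[0,0,0,0,0,0,0.6],[0,0,-0.04,0,0,0,0.6],[0,0,-0.06,0,0,0,0.6],[0,0,-0.06,0,0,0,0.6],[0,0,0,0,0,0,0.6]]]' 25; python3 p.py .38 -.42 .25 -94.7
```

```text
t: 8.3
tcp_pos: [0.5191, -0.04, 0.2445]
tool_rot: [-0.409, 0.912, -0.005, 0.006]
force: [0.9, -0.7, -0.8]
finger_gap: 0.603
gripper_force: 0.0
t 8.3 tcp [ 0.5191 -0.04    0.2445] F [ 0.9 -0.7 -0.8] gap 0.603 g 0.0 q [-0.29  0.38  1.7  -0.    1.04 -2.71]
[[-0.665 -0.747  0.014]
 [-0.747  0.665 -0.004]
 [-0.006 -0.013 -1.   ]]
turn total/0.12 [ -0.119  -0.096 -18.467]
shift mm [-139.1 -380.     5.5] tool units total [-0.1343  0.4876 -0.0069] rows>= 8.093524248397998
```

```bash
python3 - <<'E'
from h import *
s=snap('scene','s1.png'); np.savez('s1.npz',**{k:np.array(v) for k,v in s.items()})
E
python3 p.py .38 -.40 .27 85.3
```

```text
t 8.35 tcp [ 0.5171 -0.0395  0.2416] F [ 0.2  0.8 -0.3] gap 0.598 g 0.0 q [-0.29  0.39  1.71 -0.    1.04 -2.71]
[[-0.665 -0.747  0.008]
 [-0.747  0.665 -0.003]
 [-0.004 -0.008 -1.   ]]
turn total/0.12 [-0.048  0.059  7.711]
shift mm [-137.1 -360.5   28.4] tool units total [ 0.1338 -0.4632 -0.0355] rows>= 7.7348985887114825
```

View pics/s1.png

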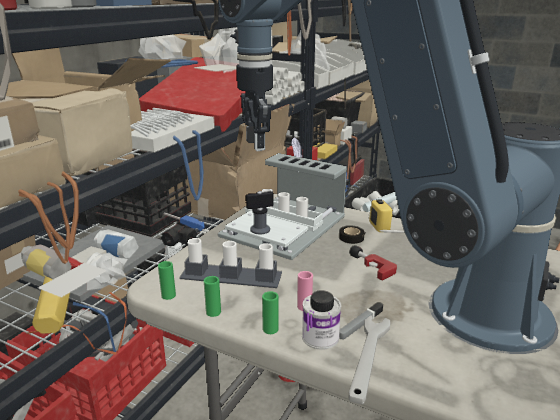

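The carriage has come out, with the knob now at (260,205) and shorts visible at (283,203) and (302,207). The third is hidden behind the knob. I'll move the arm clear and measure from above.

```bash
python3 -m pendant '[[[0,0,0,0,0,0.857,0.6],[0,0,0,0,0,0.857,0.6],[0,0,0,0,0,0.857,0.6],[0,0,0,0,0,0.857,0.6],[0,0,0,0,0,0.857,0.6],[0,0,0,0,0,0.857,0.6],[0,0,0,0,0,0.857,0.6],[0,0,0,0,0,0.857,0.6],[0,0,0,0,0,0.857,0.6],[0.0149,-0.0515,-0.0039,0,0,0,0.6],[0.0149,-0.0515,-0.0039,0,0,0,0.6],[0.0149,-0.0515,-0.0039,0,0,0,0.6],[0.0149,-0.0515,-0.0039,0,0,0,0.6],[0.0149,-0.0515,-0.0039,0,0,0,0.6],[0.0149,-0.0515,-0.0039,0,0,0,0.6],[0.0149,-0.0515,-0.0039,0,0,0,0.6],[0.0149,-0.0515,-0.0039,0,0,0,0.6],[0.0149,-0.0515,-0.0039,0,0,0,0.6],[0,0,0,0,0,0,0.6]]]'
python3 - <<'E'
from h import *
s=snap('top'); np.savez('t1.npz',**{k:np.array(v) for k,v in s.items()})
cv2.imwrite('pics/t1c.png',cv2.resize(s['pixels'][130:250,150:400,::-1],None,fx=3,fy=3,interpolation=cv2.INTER_CUBIC))
E
```

```text
t: 10.25
tcp_pos: [0.3753, -0.4047, 0.2651]
tool_rot: [0.044, 0.999, -0.001, -0.0]
force: [0.2, 0.4, -0.2]
finger_gap: 0.599
gripper_force: 0.0
```

View pics/t1c.png

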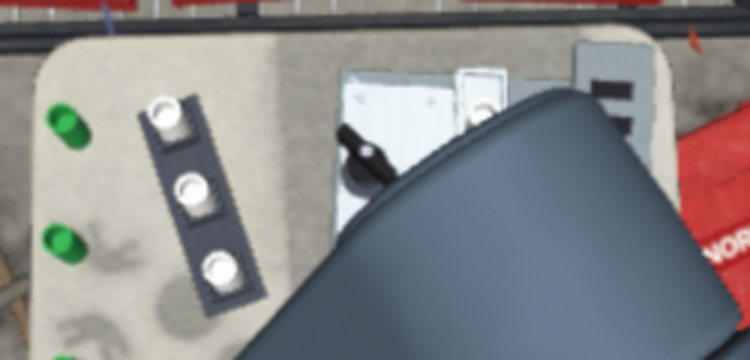

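The upper arm hides most of the trough: only the knob (365,155 in the crop) and the far short (485,115) show. I'll swing further right.

```bash
python3 -m pendant '[[[0.0266,-0.0436,0,0,0,0,0.6],[0.0266,-0.0436,0,0,0,0,0.6],[0.0266,-0.0436,0,0,0,0,0.6],[0.0266,-0.0436,0,0,0,0,0.6],[0.0266,-0.0436,0,0,0,0,0.6],[0,0,0,0,0,0,0.6]]]'
cat > m2.py <<'E'
from h import *
import sys
s=snap('top'); np.savez('t1.npz',**{k:np.array(v) for k,v in s.items()})
cv2.imwrite('pics/%s.png'%sys.argv[1],cv2.resize(s['pixels'][130:250,150:400,::-1],None,fx=3,fy=3,interpolation=cv2.INTER_CUBIC))
from m import box
W=cloud(s); Z=W[...,2]
ex=np.array([.9966,-.0819]);ey=np.array([.0819,.9966]);T0=np.array([.4917,-.2412])+.104*ey
print('T0',T0)
def comp(b,lo,hi,name):
    n,l,q,c=cv2.connectedComponentsWithStats((b&(Z>lo)&(Z<hi)&(s['pixels'].min(2)>120)).astype(np.uint8))
    for i in range(1,n):
        if q[i,4]>12:
            p=W[l==i]; m=(p.min(0)+p.max(0))/2; print(name,q[i,4],np.round(p.mean(0),4),np.round(m,4),np.round(p.max(0)-p.min(0),4),'trough xy',np.round([(p.mean(0)[:2]-T0)@ex,(p.mean(0)[:2]-T0)@ey],4))
comp(box(290,145,345,235),.08,.12,'short')
comp(box(190,145,240,235),.066,.09,'long')
for n,lo,hi,bb in(('trough',.045,.06,box(300,145,340,240)),('knob',.115,.14,box(255,150,300,230))):
    r=cv2.minAreaRect(W[bb&(Z>lo)&(Z<hi)][:,:2].astype(np.float32)*1000); c=np.array(r[0])/1000-T0; print(n,r,c@ex,c@ey)
E
sed -i '0,/^s=dict/s//if __name__!="__main__": raise SystemExit\ns=dict/' m.py
sed -i 's/^from m import box/def box(u0,v0,u1,v1):\n    m=np.zeros((420,560),bool); m[v0:v1,u0:u1]=1; return m/' m2.py
python3 m2.py t2c
```

```text
t: 10.9
tcp_pos: [0.2543, -0.5672, 0.2647]
tool_rot: [0.043, 0.999, -0.0, -0.001]
force: [0.5, 0.3, 0.2]
finger_gap: 0.6
gripper_force: 0.0
T0 [ 0.5002176 -0.1375536]
short 47 [ 0.5467 -0.1427  0.0867] [ 0.5474 -0.1425  0.0881] [0.0272 0.0241 0.016 ] trough xy [ 0.0467 -0.0013]
short 50 [ 0.4987 -0.1394  0.0863] [ 0.4991 -0.1395  0.0864] [0.0275 0.0263 0.0102] trough xy [-0.0014 -0.0019]
short 47 [ 0.448  -0.1348  0.0875] [ 0.4468 -0.1349  0.0863] [0.0253 0.026  0.0116] trough xy [-0.0522 -0.0016]
long 48 [0.5594 0.1397 0.0741] [0.5602 0.1391 0.0737] [0.0286 0.027  0.0135] trough xy [0.0363 0.2811]
long 51 [0.4891 0.1153 0.0738] [0.4898 0.1156 0.074 ] [0.028  0.0261 0.0138] trough xy [-0.0318  0.2511]
long 47 [0.4194 0.0921 0.0749] [0.42   0.0921 0.074 ] [0.027  0.0265 0.0134] trough xy [-0.0993  0.2222]
trough ((499.8560485839844, -137.75552368164062), (44.09858703613281, 198.5194854736328), 85.56954956054688) -0.0003437845916748613 -0.0002308482020947318
knob ((508.0744934082031, -37.76634216308594), (63.83451461791992, 14.895453453063965), 44.710453033447266) -0.00034239644622809356 0.10009146073040039
```

View pics/t2c.png

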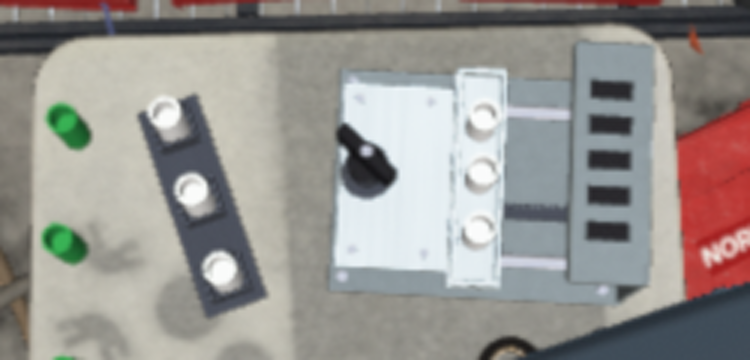

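The whole station is visible and the carriage is fully out. Shorts stand at trough x +47, −1 and −52 mm, crop (483,118), (481,173), (478,230), and the rack has not moved. Plan: slide the shorts to +80, +51 and +22, and place the longs at −11, −43 and −76.

```bash
python3 p.py .547 -.1424 .125 85.3
```

```text
t 10.95 tcp [ 0.2558 -0.5646  0.2645] F [-0.4  0.7 -0.5] gap 0.6 g 0.0 q [-1.33  0.5   1.42  0.    1.22 -2.81]
[[-0.996  0.085 -0.001]
 [ 0.085  0.996  0.003]
 [ 0.001  0.003 -1.   ]]
turn total/0.12 [ 0.024 -0.006 -0.023]
shift mm [ 291.2  422.2 -139.5] tool units total [-0.3195  0.5558  0.1744] rows>= 10.630642766869897
```

```bash
python3 -m pendant '[[[-0.029,0.0505,0,0,0,0,0.55],[-0.029,0.0505,0,0,0,0,0.55],[-0.029,0.0505,0,0,0,0,0.55],[-0.029,0.0505,0,0,0,0,0.55],[-0.029,0.0505,0,0,0,0,0.55],[-0.029,0.0505,0,0,0,0,0.55],[-0.029,0.0505,0,0,0,0,0.55],[-0.029,0.0505,0,0,0,0,0.55],[-0.029,0.0505,0,0,0,0,0.55],[-0.029,0.0505,0,0,0,0,0.55],[-0.029,0.0505,0,0,0,0,0.55],[0,0,0.0436,0,0,0,0.55],[0,0,0.0436,0,0,0,0.55],[0,0,0.0436,0,0,0,0.55],[0,0,0.0436,0,0,0,0.55],[0,0,0,0,0,0,0.55],[0,0,0,0,0,0,0.55]]]' 20;  python3 p.py .547 -.1424 .075 85.3
```

```text
t: 12.65
tcp_pos: [0.5469, -0.1407, 0.1265]
tool_rot: [0.04, 0.999, 0.001, -0.001]
force: [-0.5, -0.9, 0.9]
finger_gap: 0.549
gripper_force: 0.0
t 12.65 tcp [ 0.5469 -0.1407  0.1265] F [-0.5 -0.9  0.9] gap 0.549 g 0.0 q [-0.45  0.61  1.69  0.    0.85 -1.94]
[[-0.997  0.081 -0.003]
 [ 0.081  0.997  0.002]
 [ 0.003  0.001 -1.   ]]
turn total/0.12 [ 0.011 -0.023  0.011]
shift mm [  0.1  -1.7 -51.5] tool units total [-0.0003 -0.0022  0.0643] rows>= 1.0299278912066532
```

```bash
python3 -m pendant '[[[0,-0.0022,0.0215,0,0,0,0.55],[0,0,0.0214,0,0,0,0.55],[0,0,0.0214,0,0,0,0.55],[0,0,0,0,0,0,0.45],[0,0,0,0,0,0,0.35],[0,0,0,0,0,0,0.2],[0,0,0,0,0,0,0.2],[0,0,0,0,0,0,0.2],[0,0,0,0,0,0,0.2]]]' 20
python3 -c "
from h import *;st()"
```

```text
t: 13.55
tcp_pos: [0.5486, -0.1444, 0.0772]
tool_rot: [0.041, 0.999, -0.0, 0.001]
force: [0.1, 1.8, 6.3]
finger_gap: 0.316
gripper_force: 21.7
t 13.55 tcp [ 0.5486 -0.1444  0.0772] F [0.1 1.8 6.3] gap 0.316 g 21.6510209441185 q [-0.45  0.69  1.71  0.    0.74 -1.94]
[[-0.997  0.082  0.003]
 [ 0.082  0.997 -0.001]
 [-0.003 -0.001 -1.   ]]
```

```bash
python3 -m pendant '[[[-0.006,0,0,0,0,0,0.2],[-0.007,0,0,0,0,0,0.2],[-0.007,0,0,0,0,0,0.2],[-0.007,0,0,0,0,0,0.2],[-0.007,0,0,0,0,0,0.2],[-0.006,0,0,0,0,0,0.2],[0,0,0,0,0,0,0.2],[0,0,0,0,0,0,0.2]]]'
python3 -m pendant '[[[0,0,0,0,0,0,0.4],[0,0,0,0,0,0,0.55],[0,0,0,0,0,0,0.55],[0,0,-0.03,0,0,0,0.55],[0,0,-0.04,0,0,0,0.55],[0,0,0,0,0,0,0.55]]]'
python3 p.py .4985 -.139 .130 85.3
```

```text
t: 14.35
tcp_pos: [0.5781, -0.1463, 0.0769]
tool_rot: [0.041, 0.999, 0.0, -0.001]
force: [-2.8, 1.3, 8.4]
finger_gap: 0.323
gripper_force: 21.5
t: 14.95
tcp_pos: [0.5823, -0.1483, 0.1352]
tool_rot: [0.041, 0.999, -0.002, 0.004]
force: [0.6, -0.6, 0.8]
finger_gap: 0.552
gripper_force: 0.0
t 14.95 tcp [ 0.5823 -0.1483  0.1352] F [ 0.6 -0.6  0.8] gap 0.552 g 0.0 q [-0.44  0.63  1.6  -0.    0.9  -1.92]
[[-0.997  0.082  0.008]
 [ 0.082  0.997 -0.004]
 [-0.008 -0.003 -1.   ]]
turn total/0.12 [-0.025  0.068 -0.002]
shift mm [-83.8   9.3  -5.2] tool units total [0.1054 0.0029 0.0064] rows>= 1.6899498572809337
```

```bash
python3 -m pendant '[[[0.0352,0.001,0,0,0.02,0,0.55],[0.0352,0.001,0,0,0.02,0,0.55],[0.0352,0.001,0.003,0,0.02,0,0.55],[0,0,0,0,0,0,0.55],[0,0,0.024,0,0,0,0.55],[0,0,0.024,0,0,0,0.55],[0,0,0.024,0,0,0,0.55],[0,0,0,0,0,0,0.45],[0,0,0,0,0,0,0.35],[0,0,0,0,0,0,0.2],[0,0,0,0,0,0,0.2],[0,0,0,0,0,0,0.2],[0,0,0,0,0,0,0.2]]]' 20
python3 -c "
from h import *;st()"
```

```text
t: 16.25
tcp_pos: [0.4953, -0.1377, 0.0721]
tool_rot: [0.041, 0.999, -0.0, -0.003]
force: [0.9, -0.2, -0.8]
finger_gap: 0.322
gripper_force: 21.0
t 16.25 tcp [ 0.4953 -0.1377  0.0721] F [ 0.9 -0.2 -0.8] gap 0.322 g 21.0013809800148 q [-0.49  0.66  1.84 -0.    0.64 -1.97]
[[-0.997  0.082 -0.006]
 [ 0.082  0.997  0.   ]
 [ 0.006 -0.    -1.   ]]
```

```bash
python3 -m pendant '[[[-0.006,0,-0.003,0,0,0,0.2],[-0.0075,0,0,0,0,0,0.2],[-0.0075,0,0,0,0,0,0.2],[-0.0075,0,0,0,0,0,0.2],[-0.0075,0,0,0,0,0,0.2],[-0.0075,0,0,0,0,0,0.2],[-0.0075,0,0,0,0,0,0.2],[-0.0075,0,0,0,0,0,0.2],[-0.006,0,0,0,0,0,0.2],[0,0,0,0,0,0,0.2],[0,0,0,0,0,0,0.2]]]'
python3 -m pendant '[[[0,0,0,0,0,0,0.4],[0,0,0,0,0,0,0.55],[0,0,0,0,0,0,0.55],[0,0,-0.03,0,0,0,0.55],[0,0,-0.04,0,0,0,0.55],[0,0,0,0,0,0,0.55]]]'
python3 p.py .448 -.1338 .13 85.3
```

```text
t: 17.35
tcp_pos: [0.5464, -0.1417, 0.0736]
tool_rot: [0.041, 0.999, 0.0, -0.004]
force: [-0.5, 0.4, -1.0]
finger_gap: 0.323
gripper_force: 21.1
t: 17.95
tcp_pos: [0.5494, -0.143, 0.1333]
tool_rot: [0.041, 0.999, -0.001, 0.0]
force: [0.4, -0.9, -0.3]
finger_gap: 0.546
gripper_force: 0.0
t 17.95 tcp [ 0.5494 -0.143   0.1333] F [ 0.4 -0.9 -0.3] gap 0.546 g 0.0 q [-0.45  0.6   1.68 -0.    0.86 -1.94]
[[-0.997  0.082  0.   ]
 [ 0.082  0.997 -0.003]
 [-0.    -0.003 -1.   ]]
turn total/0.12 [-0.024  0.004 -0.002]
shift mm [-101.4    9.2   -3.3] tool units total [0.1272 0.0011 0.0041] rows>= 2.0368449336480574
```

```bash
python3 -m pendant '[[[0.0318,0,0,0,0,0,0.55],[0.0318,0,0,0,0,0,0.55],[0.0318,0.001,0,0,0,0,0.55],[0.0318,0,0.002,0,0,0,0.55],[0,0,0,0,0,0,0.55],[0,0,0.023,0,0,0,0.55],[0,0,0.023,0,0,0,0.55],[0,0,0.023,0,0,0,0.55],[0,0,0,0,0,0,0.45],[0,0,0,0,0,0,0.35],[0,0,0,0,0,0,0.2],[0,0,0,0,0,0,0.2],[0,0,0,0,0,0,0.2],[0,0,0,0,0,0,0.2]]]' 20
python3 -c "
from h import *;st()"
```

```text
t: 19.35
tcp_pos: [0.4454, -0.1328, 0.074]
tool_rot: [0.041, 0.999, -0.0, -0.003]
force: [-0.0, 0.1, 0.1]
finger_gap: 0.321
gripper_force: 21.0
t 19.35 tcp [ 0.4454 -0.1328  0.074 ] F [-0.   0.1  0.1] gap 0.321 g 21.006762385368347 q [-0.53  0.63  1.96 -0.01  0.56 -2.01]
[[-0.997  0.082 -0.006]
 [ 0.082  0.997  0.   ]
 [ 0.006 -0.    -1.   ]]
```

```bash
python3 -m pendant '[[[-0.006,0,0,0,0,0,0.2],[-0.0085,0,0,0,0,0,0.2],[-0.0085,0,0,0,0,0,0.2],[-0.0085,0,0,0,0,0,0.2],[-0.0085,0,0,0,0,0,0.2],[-0.0085,0,0,0,0,0,0.2],[-0.0085,0,0,0,0,0,0.2],[-0.0085,0,0,0,0,0,0.2],[-0.0085,0,0,0,0,0,0.2],[-0.0085,0,0,0,0,0,0.2],[-0.0085,0,0,0,0,0,0.2],[-0.003,0,0,0,0,0,0.2],[0,0,0,0,0,0,0.2],[0,0,0,0,0,0,0.2]]]'
python3 -m pendant '[[[0,0,0,0,0,0,0.4],[0,0,0,0,0,0,0.55],[0,0,0,0,0,0,0.55],[0,0,-0.04,0,0,0,0.55],[0,0,-0.06,0,0,0,0.55],[0,0,-0.05,0,0,0,0.55],[0,0,0,0,0,0,0.55]]]'
python3 p.py .4194 .0921 .13 85.3
```

```text
t: 20.75
tcp_pos: [0.52, -0.1386, 0.0736]
tool_rot: [0.041, 0.999, 0.0, -0.004]
force: [-3.4, 0.6, 6.8]
finger_gap: 0.319
gripper_force: 21.7
t: 21.45
tcp_pos: [0.5247, -0.1405, 0.1984]
tool_rot: [0.041, 0.999, -0.002, 0.002]
force: [0.7, 0.1, -0.5]
finger_gap: 0.549
gripper_force: 0.0
t 21.45 tcp [ 0.5247 -0.1405  0.1984] F [ 0.7  0.1 -0.5] gap 0.549 g 0.0 q [-0.47  0.48  1.69 -0.    0.97 -1.95]
[[-0.997  0.082  0.004]
 [ 0.082  0.997 -0.005]
 [-0.005 -0.005 -1.   ]]
turn total/0.12 [-0.039  0.038 -0.001]
shift mm [-105.3  232.6  -68.4] tool units total [0.155  0.279  0.0854] rows>= 5.286491102020204
```

```bash
cat > m3.py <<'E'
from h import *
import sys
s=snap('scene',sys.argv[1]+'.png'); W=cloud(s);Z=W[...,2]; px=s['pixels']
white=(px.min(2)>120)&(px.max(2)-px.min(2)<50)
ex=np.array([.9966,-.0819]);ey=np.array([.0819,.9966]);T0=np.array([.5002,-.1376])
def comp(sel,name,r):
    n,l,q,c=cv2.connectedComponentsWithStats(sel.astype(np.uint8))
    for i in range(1,n):
        if q[i,4]>25:
            p=W[l==i]; p=p[p[:,2]<np.nanpercentile(p[:,2],95)]
            m=np.median(p,0)[:2]; v=m-np.array(s['eye'])[:2]; ctr=m+v/np.linalg.norm(v)*r*.9; d=ctr-T0
            print(name,np.round(c[i]),q[i,4],'ctr',np.round(ctr,4),'zmax',round(p[:,2].max(),3),'trough',np.round([d@ex,d@ey],4))
X,Y=W[...,0],W[...,1]
comp(white&(Z>.045)&(Z<.08)&(X>.35)&(X<.65)&(Y>.04)&(Y<.19),'long',.014)
comp(white&(Z>.06)&(Z<.12)&(X>.35)&(X<.65)&(Y>-.175)&(Y<-.09),'intrough',.014)
E
python3 m3.py s2
```

```text
long [194. 248.] 260 ctr [0.5644 0.1411] zmax 0.077 trough [0.0411 0.283 ]
long [229. 251.] 264 ctr [0.4949 0.1183] zmax 0.078 trough [-0.0262  0.2546]
long [266. 253.] 262 ctr [0.4242 0.0933] zmax 0.077 trough [-0.0946  0.2238]
intrough [260. 189.] 91 ctr [ 0.5829 -0.158 ] zmax 0.09 trough [ 0.0841 -0.0135]
intrough [277. 198.] 102 ctr [ 0.5233 -0.1405] zmax 0.089 trough [ 0.0233 -0.0009]
```

View pics/s2.png

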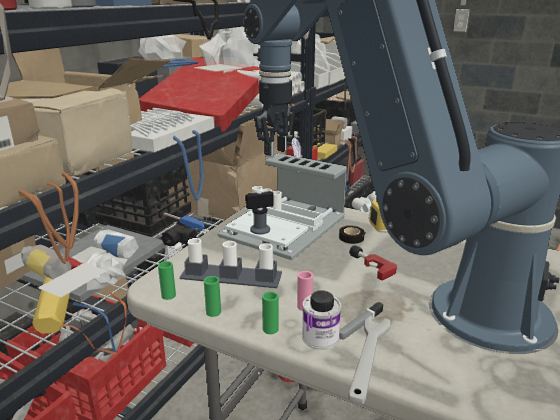

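Shorts are packed at the far end, seen at (258–280,195), and the rack is unchanged with longs at (194,248), (229,251), (266,253). Now the first long.

```bash
python3 -m pendant '[[[0.0258,0.0465,0,0,0,0,0.6],[0.0258,0.0465,0,0,0,0,0.6],[0.0258,0.0465,0,0,0,0,0.6],[0.0258,0.0465,0,0,0,0,0.6],[0.0258,0.0465,0,0,0,0,0.6],[0.0258,0.0465,0,0,0,0,0.6],[0,0,0.04,0,0,0,0.6],[0,0,0.04,0,0,0,0.6],[0,0,0,0,0,0,0.6],[0,0,0,0,0,0,0.6]]]' 30
python3 p.py .4194 .0921 .059 85.3
```

```text
t: 22.5
tcp_pos: [0.4146, 0.0938, 0.1291]
tool_rot: [0.041, 0.999, 0.0, -0.005]
force: [0.8, 0.9, -0.0]
finger_gap: 0.599
gripper_force: 0.0
t 22.5 tcp [0.4146 0.0938 0.1291] F [ 0.8  0.9 -0. ] gap 0.599 g 0.0 q [-0.04  0.48  2.02  0.    0.65 -1.53]
[[-0.997  0.082 -0.011]
 [ 0.082  0.997  0.001]
 [ 0.011 -0.    -1.   ]]
turn total/0.12 [-0.001 -0.09  -0.004]
shift mm [  4.8  -1.7 -70.1] tool units total [-0.0062 -0.0016  0.0876] rows>= 1.4057054661651882
```

```bash
python3 -m pendant '[[[-0.0062,-0.0016,0,0,-0.08,0,0.6],[0,0,0.029,0,0,0,0.6],[0,0,0.029,0,0,0,0.6],[0,0,0.029,0,0,0,0.6],[0,0,0,0,0,0,0.45],[0,0,0,0,0,0,0.35],[0,0,0,0,0,0,0.2],[0,0,0,0,0,0,0.2],[0,0,0,0,0,0,0.2],[0,0,0,0,0,0,0.2]]]' 30
python3 -c "
from h import *;st()"
```

```text
t: 23.5
tcp_pos: [0.4212, 0.0921, 0.0612]
tool_rot: [0.041, 0.999, -0.0, 0.002]
force: [-0.0, -0.2, 6.9]
finger_gap: 0.315
gripper_force: 31.2
t 23.5 tcp [0.4212 0.0921 0.0612] F [-0.  -0.2  6.9] gap 0.315 g 31.183093786239624 q [-0.05  0.64  2.06 -0.    0.44 -1.53]
[[-0.997  0.082  0.005]
 [ 0.082  0.997 -0.   ]
 [-0.005  0.    -1.   ]]
```

```bash
python3 -m pendant '[[[0,0,-0.02,0,0,0,0.2],[0,0,-0.045,0,0,0,0.2],[0,0,-0.055,0,0,0,0.2],[0,0,-0.055,0,0,0,0.2],[0,0,0,0,0,0,0.2]]]'
python3 p.py .491 -.137 .105 85.3
```

```text
t: 24.0
tcp_pos: [0.4234, 0.0922, 0.2053]
tool_rot: [0.041, 0.999, -0.0, 0.008]
force: [1.1, 0.2, 0.1]
finger_gap: 0.32
gripper_force: 30.6
t 24.0 tcp [0.4234 0.0922 0.2053] F [1.1 0.2 0.1] gap 0.32 g 30.617786049842834 q [-0.04  0.33  1.95 -0.    0.85 -1.53]
[[-0.997  0.082  0.015]
 [ 0.082  0.997 -0.001]
 [-0.015  0.001 -1.   ]]
turn total/0.12 [0.004 0.126 0.002]
shift mm [  67.6 -229.2 -100.3] tool units total [-0.1077 -0.2786  0.1254] rows>= 5.18279372662886
```

```bash
python3 -m pendant '[[[-0.018,-0.0464,0,0,0.12,0,0.2],[-0.018,-0.0464,0,0,0,0,0.2],[-0.018,-0.0464,0,0,0,0,0.2],[-0.018,-0.0464,0,0,0,0,0.2],[-0.018,-0.0464,0,0,0,0,0.2],[-0.018,-0.0464,0,0,0,0,0.2],[0,0,0,0,0,0,0.2],[0,0,0.03,0,0,0,0.2],[0,0,0.03,0,0,0,0.2],[0,0,0.02,0,0,0,0.2],[0,0,0,0,0,0,0.2],[0,0,0,0,0,0,0.2]]]'
python3 p.py .491 -.137 .0912 85.3
```

```text
t: 25.2
tcp_pos: [0.4865, -0.1361, 0.135]
tool_rot: [0.041, 0.999, 0.001, -0.007]
force: [-0.1, 0.1, -0.5]
finger_gap: 0.319
gripper_force: 30.6
t 25.2 tcp [ 0.4865 -0.1361  0.135 ] F [-0.1  0.1 -0.5] gap 0.319 g 30.649704337120056 q [-0.49  0.54  1.82 -0.01  0.79 -1.98]
[[-0.997  0.082 -0.014]
 [ 0.082  0.997  0.002]
 [ 0.014  0.001 -1.   ]]
turn total/0.12 [ 0.007 -0.115  0.001]
shift mm [  4.5  -0.9 -43.8] tool units total [-0.0057 -0.0006  0.0547] rows>= 0.8805429611736624
```

```bash
python3 -m pendant '[[[-0.005,0,0,0,-0.11,0,0.2],[0,0,0.01,0,0,0,0.2],[0,0,0.01,0,0,0,0.2],[0,0,0,0,0,0,0.2],[0,0,0,0,0,0,0.2]]]'
python3 p.py .491 -.137 .0912 85.3
```

```text
t: 25.7
tcp_pos: [0.4909, -0.1371, 0.1191]
tool_rot: [0.041, 0.999, 0.0, 0.0]
force: [-0.2, -0.4, -1.2]
finger_gap: 0.316
gripper_force: 30.6
t 25.7 tcp [ 0.4909 -0.1371  0.1191] F [-0.2 -0.4 -1.2] gap 0.316 g 30.615686774253845 q [-0.49  0.57  1.83  0.    0.74 -1.98]
[[-0.997  0.082  0.   ]
 [ 0.082  0.997  0.   ]
 [-0.     0.    -1.   ]]
turn total/0.12 [ 0.003  0.004 -0.003]
shift mm [  0.1   0.1 -27.9] tool units total [-0.0002  0.0001  0.0349] rows>= 0.558098583195534
```

Perfectly placed; lower it, release and rise.

```bash
python3 -m pendant '[[[0,0,0.009,0,0,0,0.2],[0,0,0.009,0,0,0,0.2],[0,0,0.009,0,0,0,0.2],[0,0,0.008,0,0,0,0.2],[0,0,0,0,0,0,0.2],[0,0,0,0,0,0,0.2]]]'
python3 -c "
from h import *;st()"
```

```text
t: 26.3
tcp_pos: [0.491, -0.1372, 0.091]
tool_rot: [0.041, 0.999, 0.0, 0.0]
force: [-0.6, -0.3, -0.7]
finger_gap: 0.315
gripper_force: 30.6
t 26.3 tcp [ 0.491  -0.1372  0.091 ] F [-0.6 -0.3 -0.7] gap 0.315 g 30.597222447395325 q [-0.49  0.62  1.85  0.    0.67 -1.98]
[[-0.997  0.082  0.001]
 [ 0.082  0.997  0.   ]
 [-0.001  0.    -1.   ]]
```

```bash
python3 -m pendant '[[[0,0,0.002,0,0,0,0.2],[0,0,0.001,0,0,0,0.2],[0,0,0,0,0,0,0.2]]]'
python3 -m pendant '[[[0,0,0,0,0,0,0.33],[0,0,0,0,0,0,0.38],[0,0,0,0,0,0,0.5],[0,0,0,0,0,0,0.55],[0,0,-0.03,0,0,0,0.55],[0,0,-0.05,0,0,0,0.55],[0,0,-0.05,0,0,0,0.55],[0,0,0,0,0,0,0.55]]]'
python3 m3.py s3; python3 p.py .4891 .1153 .13 85.3
```

```text
t: 26.6
tcp_pos: [0.4912, -0.1373, 0.0905]
tool_rot: [0.041, 0.999, -0.0, 0.001]
force: [-3.4, 1.2, 11.5]
finger_gap: 0.318
gripper_force: 32.1
t: 27.4
tcp_pos: [0.4941, -0.1388, 0.1976]
tool_rot: [0.041, 0.999, -0.002, 0.006]
force: [0.7, -0.2, 0.2]
finger_gap: 0.55
gripper_force: 0.0
long [194. 248.] 260 ctr [0.5648 0.1406] zmax 0.077 trough [0.0416 0.2826]
long [229. 251.] 259 ctr [0.495 0.117] zmax 0.077 trough [-0.026   0.2534]
intrough [260. 189.] 87 ctr [ 0.5829 -0.1586] zmax 0.09 trough [ 0.0841 -0.0141]
intrough [287. 197.] 235 ctr [ 0.493  -0.1369] zmax 0.107 trough [-0.0073  0.0001]
intrough [277. 198.] 102 ctr [ 0.5235 -0.1417] zmax 0.089 trough [ 0.0236 -0.0022]
t 27.45 tcp [ 0.4927 -0.1381  0.1954] F [ 0.2 -1.1 -0.4] gap 0.549 g 0.0 q [-0.49  0.45  1.77  0.    0.92 -1.98]
[[-0.997  0.082  0.007]
 [ 0.082  0.997 -0.003]
 [-0.007 -0.003 -1.   ]]
turn total/0.12 [-0.022  0.06  -0.002]
shift mm [ -3.6 253.4 -65.4] tool units total [0.0304 0.3153 0.0818] rows>= 5.23422658058091
```

```bash
python3 -m pendant '[[[0.005,0.0525,0,0,0,0,0.6],[0.005,0.0525,0,0,0,0,0.6],[0.005,0.0525,0,0,0,0,0.6],[0.005,0.0525,0,0,0,0,0.6],[0.005,0.0525,0,0,0,0,0.6],[0.005,0.0525,0,0,0,0,0.6],[0,0,0.04,0,0,0,0.6],[0,0,0.04,0,0,0,0.6],[0,0,0,0,0,0,0.6],[0,0,0,0,0,0,0.6],[0,0,0,0,0,0,0.6]]]' 30
python3 p.py .4891 .1153 .059 85.3
```

```text
t: 28.55
tcp_pos: [0.4885, 0.1156, 0.1296]
tool_rot: [0.042, 0.999, 0.0, 0.001]
force: [-0.3, 0.3, 0.8]
finger_gap: 0.604
gripper_force: 0.0
t 28.55 tcp [0.4885 0.1156 0.1296] F [-0.3  0.3  0.8] gap 0.604 g 0.0 q [ 0.01  0.55  1.85 -0.    0.75 -1.48]
[[-0.997  0.083  0.002]
 [ 0.083  0.997 -0.   ]
 [-0.002  0.    -1.   ]]
turn total/0.12 [ 0.001  0.019 -0.009]
shift mm [  0.6  -0.3 -70.6] tool units total [-0.0007 -0.0003  0.0883] rows>= 1.412100215921905
```

```bash
python3 -m pendant '[[[0,0,0.029,0,0,0,0.6],[0,0,0.029,0,0,0,0.6],[0,0,0.029,0,0,0,0.6],[0,0,0,0,0,0,0.45],[0,0,0,0,0,0,0.35],[0,0,0,0,0,0,0.2],[0,0,0,0,0,0,0.2],[0,0,0,0,0,0,0.2],[0,0,0,0,0,0,0.2]]]' 30
python3 -c "
from h import *;st()"
python3 -m pendant '[[[0,0,-0.02,0,0,0,0.2],[0,0,-0.045,0,0,0,0.2],[0,0,-0.055,0,0,0,0.2],[0,0,-0.055,0,0,0,0.2],[0,0,0,0,0,0,0.2],[0,0,0,0,0,0,0.2]]]'
python3 p.py .4587 -.1342 .135 85.3
```

```text
t: 29.45
tcp_pos: [0.4889, 0.1159, 0.0606]
tool_rot: [0.041, 0.999, -0.0, 0.002]
force: [-1.3, -0.2, 6.9]
finger_gap: 0.317
gripper_force: 30.2
t 29.45 tcp [0.4889 0.1159 0.0606] F [-1.3 -0.2  6.9] gap 0.317 g 30.170783400535583 q [ 0.01  0.68  1.88 -0.    0.58 -1.48]
[[-0.997  0.082  0.004]
 [ 0.082  0.997 -0.   ]
 [-0.004  0.    -1.   ]]
t: 30.05
tcp_pos: [0.4881, 0.116, 0.2006]
tool_rot: [0.041, 0.999, 0.0, 0.002]
force: [-0.1, 0.3, -0.7]
finger_gap: 0.319
gripper_force: 30.0
t 30.05 tcp [0.4881 0.116  0.2006] F [-0.1  0.3 -0.7] gap 0.319 g 30.029942393302917 q [ 0.01  0.43  1.79 -0.    0.92 -1.48]
[[-0.997  0.082  0.004]
 [ 0.082  0.997 -0.   ]
 [-0.004  0.    -1.   ]]
turn total/0.12 [ 0.003  0.035 -0.002]
shift mm [ -29.4 -250.2  -65.6] tool units total [ 0.011  -0.3147  0.082 ] rows>= 5.2061840674146875
```

```bash
python3 -m pendant '[[[0.0018,-0.0525,0,0,0,0,0.2],[0.0018,-0.0525,0,0,0,0,0.2],[0.0018,-0.0525,0,0,0,0,0.2],[0.0018,-0.0525,0,0,0,0,0.2],[0.0018,-0.0525,0,0,0,0,0.2],[0.0018,-0.0525,0,0,0,0,0.2],[0,0,0.04,0,0,0,0.2],[0,0,0.04,0,0,0,0.2],[0,0,0,0,0,0,0.2],[0,0,0,0,0,0,0.2],[0,0,0,0,0,0,0.2]]]'
python3 p.py .4585 -.1342 .0906 85.3
```

```text
t: 31.15
tcp_pos: [0.459, -0.1344, 0.1359]
tool_rot: [0.041, 0.999, -0.0, 0.001]
force: [0.3, -0.6, -0.7]
finger_gap: 0.32
gripper_force: 30.3
t 31.15 tcp [ 0.459  -0.1344  0.1359] F [ 0.3 -0.6 -0.7] gap 0.32 g 30.258591771125793 q [-0.52  0.51  1.9   0.    0.73 -2.01]
[[-0.997  0.082  0.002]
 [ 0.082  0.997 -0.   ]
 [-0.002 -0.    -1.   ]]
turn total/0.12 [-0.002  0.016  0.003]
shift mm [ -0.5   0.2 -45.3] tool units total [0.0006 0.0002 0.0566] rows>= 0.9059280349926483
```

```bash
python3 -m pendant '[[[0.0006,0,0.02,0,0,0,0.2],[0,0,0.015,0,0,0,0.2],[0,0,0.012,0,0,0,0.2],[0,0,0.008,0,0,0,0.2],[0,0,0.004,0,0,0,0.2],[0,0,0,0,0,0,0.2],[0,0,0,0,0,0,0.2]]]'
python3 -c "
from h import *;st()"
```

```text
t: 31.85
tcp_pos: [0.4586, -0.1342, 0.0904]
tool_rot: [0.041, 0.999, -0.0, 0.002]
force: [-2.5, 2.5, 15.3]
finger_gap: 0.318
gripper_force: 31.7
t 31.85 tcp [ 0.4586 -0.1342  0.0904] F [-2.5  2.5 15.3] gap 0.318 g 31.66789948940277 q [-0.52  0.6   1.93  0.    0.61 -2.01]
[[-0.997  0.082  0.003]
 [ 0.082  0.997 -0.001]
 [-0.003 -0.    -1.   ]]
```

On the floor. Release, rise and check the rack.

```bash
python3 -m pendant '[[[0,0,0,0,0,0,0.33],[0,0,0,0,0,0,0.38],[0,0,0,0,0,0,0.5],[0,0,0,0,0,0,0.55],[0,0,-0.03,0,0,0,0.55],[0,0,-0.05,0,0,0,0.55],[0,0,-0.05,0,0,0,0.55],[0,0,0,0,0,0,0.55],[0,0,0,0,0,0,0.55]]]'
python3 m3.py s4; python3 p.py .5594 .1395 .13 85.3
```

```text
t: 32.75
tcp_pos: [0.4583, -0.1347, 0.1927]
tool_rot: [0.041, 0.999, -0.0, 0.001]
force: [-0.5, -0.2, -0.8]
finger_gap: 0.551
gripper_force: 0.0
long [194. 248.] 256 ctr [0.5652 0.1408] zmax 0.078 trough [0.042  0.2828]
intrough [260. 189.] 89 ctr [ 0.5821 -0.1592] zmax 0.09 trough [ 0.0834 -0.0148]
intrough [293. 198.] 478 ctr [ 0.4765 -0.1354] zmax 0.107 trough [-0.0238  0.0003]
intrough [277. 198.] 103 ctr [ 0.523  -0.1418] zmax 0.089 trough [ 0.0231 -0.0023]
t 32.8 tcp [ 0.4575 -0.1343  0.1917] F [ 0.   0.3 -0.6] gap 0.549 g 0.0 q [-0.52  0.41  1.85  0.    0.88 -2.01]
[[-0.997  0.082  0.   ]
 [ 0.082  0.997  0.   ]
 [-0.     0.    -1.   ]]
turn total/0.12 [ 0.003  0.003 -0.003]
shift mm [101.9 273.8 -61.7] tool units total [-0.0989  0.3515  0.0771] rows>= 5.97103308738622
```

```bash
python3 -m pendant '[[[-0.0141,0.0502,0,0,0,0,0.6],[-0.0141,0.0502,0,0,0,0,0.6],[-0.0141,0.0502,0,0,0,0,0.6],[-0.0141,0.0502,0,0,0,0,0.6],[-0.0141,0.0502,0,0,0,0,0.6],[-0.0141,0.0502,0,0,0,0,0.6],[-0.0141,0.0502,0,0,0,0,0.6],[0,0,0.038,0,0,0,0.6],[0,0,0.038,0,0,0,0.6],[0,0,0,0,0,0,0.6],[0,0,0,0,0,0,0.6],[0,0,0,0,0,0,0.6]]]' 30
python3 m3.py s5; python3 p.py .5594 .1395 .059 85.3
```

```text
t: 34.0
tcp_pos: [0.5604, 0.1388, 0.1319]
tool_rot: [0.041, 0.999, 0.0, 0.001]
force: [-1.1, 0.0, -0.1]
finger_gap: 0.598
gripper_force: 0.0
long [194. 248.] 259 ctr [0.5647 0.1413] zmax 0.078 trough [0.0415 0.2832]
intrough [260. 189.] 88 ctr [ 0.5817 -0.1567] zmax 0.09 trough [ 0.0828 -0.0124]
intrough [293. 198.] 474 ctr [ 0.4778 -0.1353] zmax 0.107 trough [-0.0225  0.0005]
intrough [277. 198.] 102 ctr [ 0.5235 -0.1417] zmax 0.089 trough [ 0.0236 -0.0022]
t 34.05 tcp [0.5608 0.1388 0.1325] F [ 0.3 -0.2  0.3] gap 0.597 g 0.0 q [ 0.05  0.62  1.65 -0.    0.87 -1.44]
[[-0.997  0.083  0.003]
 [ 0.083  0.997  0.   ]
 [-0.003  0.    -1.   ]]
turn total/0.12 [ 0.002  0.026 -0.008]
shift mm [ -1.4   0.7 -73.5] tool units total [0.0018 0.0007 0.0918] rows>= 1.4693495273723678
```

```bash
python3 -m pendant '[[[0.001,0.0007,0.03,0,0,0,0.6],[0,0,0.03,0,0,0,0.6],[0,0,0.0305,0,0,0,0.6],[0,0,0,0,0,0,0.45],[0,0,0,0,0,0,0.35],[0,0,0,0,0,0,0.2],[0,0,0,0,0,0,0.2],[0,0,0,0,0,0,0.2],[0,0,0,0,0,0,0.2]]]' 30
python3 -c "
from h import *;st()"
python3 -m pendant '[[[0,0,-0.02,0,0,0,0.2],[0,0,-0.045,0,0,0,0.2],[0,0,-0.055,0,0,0,0.2],[0,0,-0.055,0,0,0,0.2],[0,0,0,0,0,0,0.2],[0,0,0,0,0,0,0.2]]]'
python3 p.py .425 -.1314 .135 85.3
```

```text
t: 34.95
tcp_pos: [0.5601, 0.1398, 0.0603]
tool_rot: [0.041, 0.999, 0.0, 0.002]
force: [-0.6, 0.6, 5.6]
finger_gap: 0.315
gripper_force: 30.9
t 34.95 tcp [0.5601 0.1398 0.0603] F [-0.6  0.6  5.6] gap 0.315 g 30.925859212875366 q [ 0.05  0.73  1.69 -0.    0.72 -1.44]
[[-0.997  0.082  0.004]
 [ 0.082  0.997 -0.   ]
 [-0.004  0.    -1.   ]]
t: 35.55
tcp_pos: [0.5594, 0.1399, 0.2003]
tool_rot: [0.041, 0.999, 0.0, 0.002]
force: [0.5, 0.5, -1.2]
finger_gap: 0.314
gripper_force: 30.6
t 35.55 tcp [0.5594 0.1399 0.2003] F [ 0.5  0.5 -1.2] gap 0.314 g 30.552039742469788 q [ 0.05  0.52  1.6  -0.    1.02 -1.44]
[[-0.997  0.082  0.004]
 [ 0.082  0.997  0.   ]
 [-0.004  0.    -1.   ]]
turn total/0.12 [ 0.003  0.031 -0.002]
shift mm [-134.4 -271.3  -65.3] tool units total [ 0.1396 -0.3517  0.0816] rows>= 6.193329602933268
```

```bash
python3 -m pendant '[[[0.02,-0.0503,0,0,0,0,0.2],[0.02,-0.0503,0,0,0,0,0.2],[0.02,-0.0503,0,0,0,0,0.2],[0.02,-0.0503,0,0,0,0,0.2],[0.02,-0.0503,0,0,0,0,0.2],[0.02,-0.0503,0,0,0,0,0.2],[0.02,-0.0503,0,0,0,0,0.2],[0,0,0.04,0,0,0,0.2],[0,0,0.04,0,0,0,0.2],[0,0,0,0,0,0,0.2],[0,0,0,0,0,0,0.2],[0,0,0,0,0,0,0.2]]]'
python3 p.py .4255 -.1314 .0903 85.3
```

```text
t: 36.75
tcp_pos: [0.4247, -0.1315, 0.1354]
tool_rot: [0.041, 0.999, -0.0, 0.001]
force: [-0.1, 0.8, -0.5]
finger_gap: 0.315
gripper_force: 30.5
t 36.75 tcp [ 0.4247 -0.1315  0.1354] F [-0.1  0.8 -0.5] gap 0.315 g 30.54502844810486 q [-0.55  0.48  1.98  0.    0.68 -2.04]
[[-0.997  0.081  0.002]
 [ 0.081  0.997 -0.   ]
 [-0.002 -0.    -1.   ]]
turn total/0.12 [-0.002  0.014  0.004]
shift mm [  0.8   0.1 -45.1] tool units total [-0.0009  0.0003  0.0564] rows>= 0.9023271405100688
```

```bash
python3 -m pendant '[[[-0.001,0,0.02,0,0,0,0.2],[0,0,0.015,0,0,0,0.2],[0,0,0.012,0,0,0,0.2],[0,0,0.008,0,0,0,0.2],[0,0,0.0035,0,0,0,0.2],[0,0,0,0,0,0,0.2],[0,0,0,0,0,0,0.2]]]'
python3 -c "
from h import *;st()"
```

```text
t: 37.45
tcp_pos: [0.4257, -0.1315, 0.09]
tool_rot: [0.041, 0.999, -0.0, 0.002]
force: [-1.0, 2.8, 15.0]
finger_gap: 0.318
gripper_force: 31.9
t 37.45 tcp [ 0.4257 -0.1315  0.09  ] F [-1.   2.8 15. ] gap 0.318 g 31.927446126937866 q [-0.55  0.58  2.01  0.    0.55 -2.04]
[[-0.997  0.082  0.003]
 [ 0.082  0.997 -0.001]
 [-0.003 -0.001 -1.   ]]
```

```bash
python3 -m pendant '[[[0,0,0,0,0,0,0.33],[0,0,0,0,0,0,0.38],[0,0,0,0,0,0,0.5],[0,0,0,0,0,0,0.55],[0,0,-0.03,0,0,0,0.55],[0,0,-0.05,0,0,0,0.55],[0,0,-0.05,0,0,0,0.55],[0,0,0,0,0,0,0.55],[0,0,0,0,0,0,0.55]]]' 60
python3 - <<'E'
from h import *
s=snap('scene'); cv2.imwrite('pics/s6.png',cv2.resize(s['pixels'][140:300,160:380,::-1],None,fx=3,fy=3,interpolation=cv2.INTER_CUBIC))
E
python3 p.py .5081 -.0378 .2 134.5
```

```text
t: 38.35
tcp_pos: [0.4254, -0.132, 0.1927]
tool_rot: [0.041, 0.999, -0.001, 0.002]
force: [-0.5, -0.7, -0.2]
finger_gap: 0.553
gripper_force: 0.0
t 38.4 tcp [ 0.4246 -0.1315  0.1917] F [-0.1  0.3 -0.1] gap 0.55 g 0.0 q [-0.55  0.38  1.93  0.    0.84 -2.04]
[[-0.997  0.082  0.   ]
 [ 0.082  0.997  0.   ]
 [-0.     0.    -1.   ]]
turn total/0.12 [ 1.000e-03  5.000e-03 -7.159e+00]
shift mm [83.5 93.7  8.3] tool units total [-0.1566  0.0104 -0.0104] rows>= 2.516150594651124
```

View pics/s6.png

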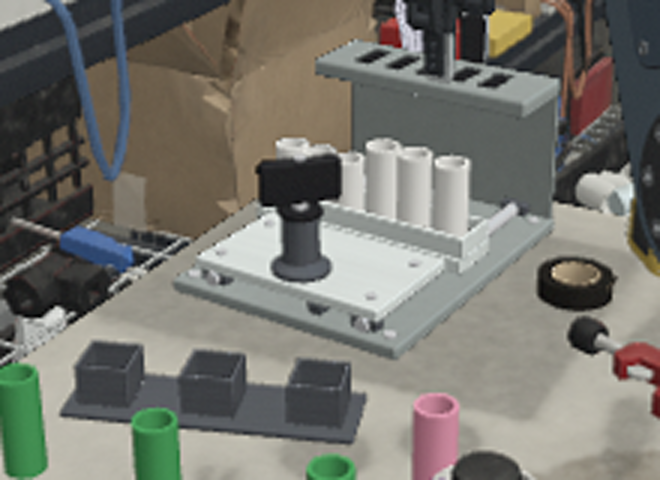

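All six stand upright in the trough, crop (290–455,150–230), and the rack is empty. Next, the knob.

```bash
python3 -m pendant '[[[-0.0315,0.0418,-0.003,0,0,0,0.6],[-0.0315,0.0418,-0.003,0,0,0,0.6],[-0.0315,0.0418,-0.003,0,0,0,0.6],[0,0,0,0,0,-0.895,0.6],[0,0,0,0,0,-0.895,0.6],[0,0,0,0,0,-0.895,0.6],[0,0,0,0,0,-0.895,0.6],[0,0,0,0,0,-0.895,0.6],[0,0,0,0,0,-0.895,0.6],[0,0,0,0,0,-0.895,0.6],[0,0,0,0,0,-0.895,0.6],[0,0,0,0,0,0,0.6],[0,0,0,0,0,0,0.6],[0,0,0,0,0,0,0.6]]]' 60
python3 p.py .5081 -.0378 .110 134.5
```

```text
t: 39.8
tcp_pos: [0.5082, -0.0379, 0.1985]
tool_rot: [-0.378, 0.926, 0.0, -0.0]
force: [0.1, -0.0, 0.1]
finger_gap: 0.602
gripper_force: 0.0
t 39.8 tcp [ 0.5082 -0.0379  0.1985] F [ 0.1 -0.   0.1] gap 0.602 g 0.0 q [-0.29  0.44  1.77  0.    0.93 -2.64]
[[-0.714 -0.7   -0.001]
 [-0.7    0.714  0.   ]
 [ 0.     0.001 -1.   ]]
turn total/0.12 [ 0.007 -0.001 -0.012]
shift mm [ -0.1   0.1 -88.5] tool units total [-0.      0.0002  0.1106] rows>= 1.7703172356833057
```

```bash
python3 -m pendant '[[[0,0,0.028,0,0,0,0.6],[0,0,0.028,0,0,0,0.6],[0,0,0.028,0,0,0,0.6],[0,0,0.027,0,0,0,0.6],[0,0,0,0,0,0,0.6],[0,0,0,0,0,0,0.3],[0,0,0,0,0,0,0],[0,0,0,0,0,0,0],[0,0,0,0,0,0,0],[0,0,0,0,0,0,0],[0,0,0,0,0,0,0]]]' 60
python3 - <<'E'
from h import *
st()
for k in range(34):
    b=np.radians(49.2)-.12*k-.06; print('[%.4f,%.4f,0,0,0,1,0]'%(.00375*np.sin(b),-.00375*np.cos(b)),end=',' if k%17<16 else '\n')
E
```

```text
t: 40.9
tcp_pos: [0.509, -0.0375, 0.1118]
tool_rot: [-0.378, 0.926, -0.0, 0.001]
force: [-1.4, 3.5, 5.7]
finger_gap: 0.154
gripper_force: 59.4
t 40.9 tcp [ 0.509  -0.0375  0.1118] F [-1.4  3.5  5.7] gap 0.154 g 59.39458429813385 q [-0.29  0.59  1.84  0.    0.72 -2.64]
[[-0.714 -0.7    0.002]
 [-0.7    0.714  0.   ]
 [-0.002 -0.001 -1.   ]]
[0.0027,-0.0026,0,0,0,1,0],[0.0024,-0.0029,0,0,0,1,0],[0.0020,-0.0032,0,0,0,1,0],[0.0016,-0.0034,0,0,0,1,0],[0.0012,-0.0036,0,0,0,1,0],[0.0007,-0.0037,0,0,0,1,0],[0.0003,-0.0037,0,0,0,1,0],[-0.0002,-0.0037,0,0,0,1,0],[-0.0006,-0.0037,0,0,0,1,0],[-0.0010,-0.0036,0,0,0,1,0],[-0.0015,-0.0035,0,0,0,1,0],[-0.0019,-0.0033,0,0,0,1,0],[-0.0022,-0.0030,0,0,0,1,0],[-0.0026,-0.0027,0,0,0,1,0],[-0.0029,-0.0024,0,0,0,1,0],[-0.0032,-0.0020,0,0,0,1,0],[-0.0034,-0.0016,0,0,0,1,0]
[-0.0035,-0.0012,0,0,0,1,0],[-0.0037,-0.0008,0,0,0,1,0],[-0.0037,-0.0003,0,0,0,1,0],[-0.0037,0.0001,0,0,0,1,0],[-0.0037,0.0006,0,0,0,1,0],[-0.0036,0.0010,0,0,0,1,0],[-0.0035,0.0014,0,0,0,1,0],[-0.0033,0.0018,0,0,0,1,0],[-0.0030,0.0022,0,0,0,1,0],[-0.0027,0.0026,0,0,0,1,0],[-0.0024,0.0029,0,0,0,1,0],[-0.0021,0.0031,0,0,0,1,0],[-0.0017,0.0034,0,0,0,1,0],[-0.0013,0.0035,0,0,0,1,0],[-0.0008,0.0037,0,0,0,1,0],[-0.0004,0.0037,0,0,0,1,0],[0.0001,0.0037,0,0,0,1,0]
```

```bash
python3 -m pendant '[[[0.0013,-0.0013,0,0,0,0.5,0],[0.0013,-0.0013,0,0,0,0.5,0],[0.0024,-0.0029,0,0,0,1,0],[0.0020,-0.0032,0,0,0,1,0],[0.0016,-0.0034,0,0,0,1,0],[0.0012,-0.0036,0,0,0,1,0],[0.0007,-0.0037,0,0,0,1,0],[0.0003,-0.0037,0,0,0,1,0],[-0.0002,-0.0037,0,0,0,1,0],[-0.0006,-0.0037,0,0,0,1,0],[-0.0010,-0.0036,0,0,0,1,0],[-0.0015,-0.0035,0,0,0,1,0],[-0.0019,-0.0033,0,0,0,1,0],[-0.0022,-0.0030,0,0,0,1,0],[-0.0026,-0.0027,0,0,0,1,0],[-0.0029,-0.0024,0,0,0,1,0],[-0.0032,-0.0020,0,0,0,1,0],[-0.0034,-0.0016,0,0,0,1,0]]]'
python3 -m pendant '[[[-0.0035,-0.0012,0,0,0,1,0],[-0.0037,-0.0008,0,0,0,1,0],[-0.0037,-0.0003,0,0,0,1,0],[-0.0037,0.0001,0,0,0,1,0],[-0.0037,0.0006,0,0,0,1,0],[-0.0036,0.0010,0,0,0,1,0],[-0.0035,0.0014,0,0,0,1,0],[-0.0033,0.0018,0,0,0,1,0],[-0.0030,0.0022,0,0,0,1,0],[-0.0027,0.0026,0,0,0,1,0],[-0.0024,0.0029,0,0,0,1,0],[-0.0021,0.0031,0,0,0,1,0],[-0.0017,0.0034,0,0,0,1,0],[-0.0013,0.0035,0,0,0,1,0],[0,0,0,0,0,0,0],[0,0,0,0,0,0,0]]]'
python3 -c "
from h import *;s,M=st();print(s['ft_torque'])"
```

```text
t: 42.7
tcp_pos: [0.5054, -0.087, 0.1118]
tool_rot: [0.592, 0.806, 0.0, -0.002]
force: [-4.6, 7.2, 11.7]
finger_gap: 0.154
gripper_force: 60.1
t: 44.3
tcp_pos: [0.5034, -0.1294, 0.1118]
tool_rot: [0.995, 0.099, -0.002, -0.002]
force: [-7.3, 3.7, 12.1]
finger_gap: 0.154
gripper_force: 60.4
t 44.3 tcp [ 0.5034 -0.1294  0.1118] F [-7.3  3.7 12.1] gap 0.154 g 60.35284101963043 q [-0.47  0.6   1.81  0.    0.74  0.91]
[[ 0.98   0.197 -0.005]
 [ 0.197 -0.98   0.003]
 [-0.004 -0.004 -1.   ]]
[ 0.55938307  1.13298726 -0.21382159]
```

```bash
python3 -m pendant '[[[-0.0008,0.0037,0,0,0,1,0],[-0.0004,0.0037,0,0,0,1,0],[0,0.0018,0,0,0,0.5,0],[0,0.0005,0,0,0,0.3,0],[0,0,0,0,0,0.2,0],[0,0,0,0,0,0,0],[0,0,0,0,0,0,0]]]'
python3 -c "
from h import *;s,M=st();print(s['ft_torque'])"
```

```text
t: 45.0
tcp_pos: [0.5032, -0.1365, 0.1118]
tool_rot: [0.997, -0.075, -0.003, -0.0]
force: [-5.3, 6.7, 12.2]
finger_gap: 0.156
gripper_force: 89.3
t 45.0 tcp [ 0.5032 -0.1365  0.1118] F [-5.3  6.7 12.2] gap 0.156 g 89.2995197698474 q [-0.48  0.6   1.8  -0.    0.75  1.24]
[[ 0.989 -0.15  -0.006]
 [-0.15  -0.989  0.001]
 [-0.006 -0.    -1.   ]]
[1.11124874 0.80144748 1.92549098]
```

```bash
python3 -m pendant '[[[0,0,0,0,0,0,0.3],[0,0,0,0,0,0,0.6],[0,0,0,0,0,0,0.6],[0,0,0,0,0,0,0.6],[0,0,-0.04,0,0,0,0.6],[0,0,-0.06,0,0,0,0.6],[0,0,-0.06,0,0,0,0.6],[0,0,0,0,0,0,0.6]]]' 25; python3 p.py .255 -.57 .25 -94.7
```

```text
t: 45.8
tcp_pos: [0.5104, -0.141, 0.2449]
tool_rot: [0.997, -0.081, 0.007, 0.003]
force: [0.5, -0.3, -0.1]
finger_gap: 0.602
gripper_force: 0.0
t 45.8 tcp [ 0.5104 -0.141   0.2449] F [ 0.5 -0.3 -0.1] gap 0.602 g 0.0 q [-0.48  0.39  1.68  0.    1.05  1.25]
[[ 0.987 -0.161  0.014]
 [-0.161 -0.987 -0.007]
 [ 0.015  0.005 -1.   ]]
turn total/0.12 [ 0.043 -0.126 -0.664]
shift mm [-255.4 -429.     5.1] tool units total [-0.2742  0.5606 -0.0064] rows>= 9.985058264990663
```

```bash
python3 -m pendant '[[[0,0,0,0,0,-0.66,0.6],[-0.0228,0.0467,0,0,0,0,0.6],[-0.0228,0.0467,0,0,0,0,0.6],[-0.0228,0.0467,0,0,0,0,0.6],[-0.0228,0.0467,0,0,0,0,0.6],[-0.0228,0.0467,0,0,0,0,0.6],[-0.0228,0.0467,0,0,0,0,0.6],[-0.0228,0.0467,0,0,0,0,0.6],[-0.0228,0.0467,0,0,0,0,0.6],[-0.0228,0.0467,0,0,0,0,0.6],[-0.0228,0.0467,0,0,0,0,0.6],[-0.0228,0.0467,0,0,0,0,0.6],[-0.0228,0.0467,0,0,0,0,0.6],[0,0,0,0,0,0,0.6],[0,0,0,0,0,0,0.6]]]'
python3 m2.py t3c | tail -2; python3 - <<'E'
from h import *
d=dict(np.load('t1.npz')); W=cloud(d);Z=W[...,2]
m=np.zeros_like(Z,bool); m[165:210,290:330]=1
r=cv2.minAreaRect(W[m&(Z>.115)&(Z<.14)][:,:2].astype(np.float32)*1000); print('knob',r)
s=snap('scene'); cv2.imwrite('pics/s7.png',cv2.resize(s['pixels'][140:300,160:380,::-1],None,fx=3,fy=3,interpolation=cv2.INTER_CUBIC))
E
```

```text
t: 47.3
tcp_pos: [0.2502, -0.5678, 0.237]
tool_rot: [0.999, -0.042, 0.0, -0.001]
force: [0.6, -0.2, -0.0]
finger_gap: 0.598
gripper_force: 0.0
trough ((492.325927734375, -168.04510498046875), (99.66957092285156, 187.7650146484375), 86.9576416015625) -0.005367586322021522 -0.031034161822089863
knob ((0.0, 0.0), (0.0, 0.0), 0.0) -0.5097825 0.09611809632
knob ((498.9276123046875, -137.68551635742188), (13.478692054748535, 61.490196228027344), 87.07322692871094)
```

View pics/s7.png

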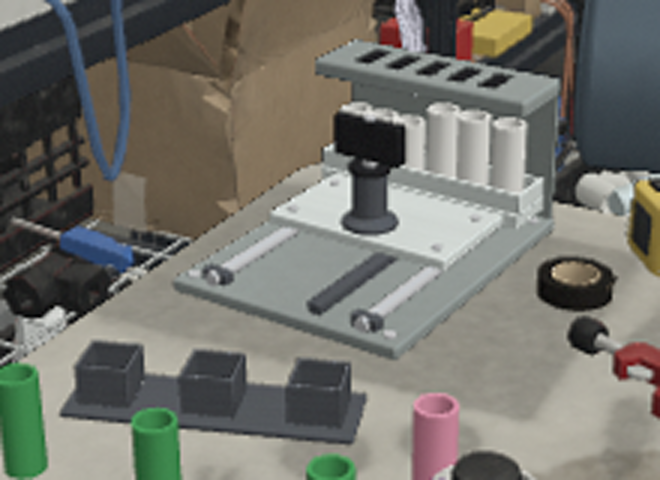

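The carriage is home: the knob is back at its starting pose to within 0.1 mm. All six stubs stand in the trough under the hood, crop (350–525,105–190), and nothing else has moved.

```bash
python3 -c "
from station import job; print(job.sign_off())"
```

```text
the job is handed in; nothing more can be done
None
```

I handed the job in after about 47 s of robot time: the three long stubs stand upright in the trough beside the three shifted short ones, the carriage is wound fully home under the hood, and the other things on the bench were left alone.

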